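# Close the bench caliper on a can capacitor with its thumb roller

## Task

Get the diameter of the widest can capacitor ready to read on the caliper in the bench stand: stand the can upright on the bench between the caliper's open long jaws and let go of it, then roll the caliper's thumb roller with one fingertip until both jaws bear lightly on the can, and leave it like that. Move the slider only by its roller, press the roller and squeeze the can gently, and leave everything else on the bench alone.

Things in the scene. Friction and masses are not known exactly. Their poses are not given: they have to be found in the camera images.
- caliper: Digital caliper (200 mm class) lying face up in a heavy stand on rubber feet stuck to the bench; they give along x by 1 mm per 20 N. Origin on the bench, under where the fixed jaw's measuring face meets the beam's edge. Beam x 0 to 16 mm, z 20 to 24, running to y -255. Outside jaws point to -x. The stand lies at x > 0, its two clamps up to z 32; the bench under and before the jaws is free.
- fixed_jaw: Fixed outside jaw, bright steel: 50 mm long, from x 0 to -50 mm in the caliper's frame, measuring face at its y = 0 (looks to -y), 4.4 mm thick, z 19.8 to 24.2 over the bench. Origin on its face at the beam's edge, at z 22. Axes parallel to the caliper's.
- moving_jaw: Moving outside jaw, same shape mirrored: 50 mm long towards -x, measuring face looks to +y, z 19.8 to 24.2. Origin on its face at the beam's edge; it lies at y = -opening in the caliper's frame. Slides along the beam with the slider.
- slider (a joint): Opening of the caliper's jaws in m: 0 shut, 0.130 widest; it grows as the moving jaw and slider go to the caliper's -y. Starts wider than the wide can. The slide drags with about 4 N and stays where it is left.
- readout: Dark housing of the slider with display and lock screw, 34 x 86 mm, top 34.5 mm over the bench; origin as moving_jaw. Its shoulders beside the roller reach x = -10.5 mm. Must not be pushed: fingers on it or on a jaw with over 4 N spoil the job.
- roller: Thumb roller: knurled steel, 14 mm across, 8 mm high, z 18 to 26 over the bench, axis upright, in a gap of the slider's jaw-side edge, centre at x -7.8 mm and 72 mm to -y of the moving jaw's face; only its -x side is bare, so it cannot be pinched. Rolling its bare side to +y closes the jaws; slider travel = half the finger's. It turns with the slider, so its own axes spin.
- roller_rim (a point): Outermost point of the roller's bare side: at x -14.8 mm, z 22 in the caliper's frame, 72 mm to -y of the moving jaw's face; it stands 4.3 mm proud of the shoulders. Rolling needs a steady press to +x of some 5 to 6 N and a push along +y of about 2 N; once the jaws meet the can, the can takes up to twice the push along y. Over 8.5 N on the roller cocks the slider on the beam and spoils the reading.
- can_wide: The widest can capacitor: plain aluminium can, 36 mm across, 56 mm tall, about 75 g, loose; two small brass tabs (8 mm) on top. Origin at the centre of its flat bottom, z up. The can dents if squeezed with over 9 N by a jaw.
- can_slim: Another can capacitor, 26 mm across, 56 tall, loose, same look; not wanted. Origin at the centre of its bottom.
- can_short: Another can capacitor, 26 mm across, 44 tall, loose, same look; not wanted. Origin at the centre of its bottom.
- screwdriver: Screwdriver, 170 mm, black handle, lying on the bench; bystander.
- solder_reel: Solder reel standing on its flange, 52 mm across, 40 tall; bystander.
- flux_jar: Small jar with a steel cap, 44 mm across, 45 tall; bystander.
- amp_case: Open black case 100 x 130 x 30 mm with a green circuit board; bystander.
- tweezers: Steel tweezers, about 125 mm, lying on the bench; bystander.

How it is judged:
By the outcome, as a careful person would: the job done as asked, in the order asked, and still so for the second after the job is handed in, with the robot touching nothing.
It also fails if it takes over 70 s, if anything falls off the work surface, if the arm or the gripper's body presses on something with over 40 N, if the wrist force passes 120 N, or if a joint passes its speed limit or range.

## Robot

A 6-joint arm with a two-finger parallel gripper is mounted at the origin on the work surface. World frame = base frame: x ahead of the robot, y to its left, z up, the work surface at z = 0. Lengths are in m, angles in rad, forces in N, time in s.
With the tool pointing down it reaches from about 0.25 to 0.775 m from the base axis. Payload 4 kg.
Tool frame: the origin (TCP) lies on the centre line of the jaws, within the pads' length; the fingertips stand 17 mm ahead of it and the grasp point (between the pads) lies 2 mm behind it; z points along the fingers, y is the line along which they close (so a half turn about z gives the same grasp; the last joint's range is limited). The gripper opens to 94 mm and grips with 3 to 60 N. Pads are 16 mm wide; open, the fingers measure 119 mm over their backs; the gripper's body (75 mm by 177 mm) begins 78 mm behind the grasp point.
Start: joints at [1.175, 0.087, 1.371, -0, 1.684, -0.103], TCP at [0.159, 0.527, 0.223] pointing down, gripper open.
Joint ranges: [-3.1, 3.1], [-0.76, 2.03], [0.27, 2.55], [-1.08, 4.22], [0.17, 2.65], [-2.57, 2.57]. Speed limits (rad/s): [2.79, 2.79, 3.14, 3.14, 3.14, 3.14].

## Interface

Orientations are given as [roll, pitch, yaw] about the fixed x, y, z axes, in that order (R = Rz(yaw) Ry(pitch) Rx(roll)).
In Python, from bench import robot gives the robot as it stands.
- The arm moves only by the tool servo_tool, never from a script. Its argument "plan" is a list of rows, each a list of 7 numbers: the shift along the tool's x, y, z normalised to -1 to 1, where 1 is 0.1 m, then the turn, a rotation vector about the tool's x, y, z normalised to -1 to 1, where 1 is pi/2 rad, then the finger opening in mm, from 0 to 94. In form: [[x, y, z, ax, ay, az, gripper], ...]. A call has 1 to 12 rows; each row is the pose to reach, as a shift and turn from the pose commanded when the call began, along the tool's axes at that moment; what a row does not reach only later rows make up. A row lasts 1/12 s, in which the tool goes at most 41.7 mm and 7.16 degrees, less where a joint would pass 70% of its speed; a pose out of reach is approached as far as the arm can. A call with a number of a shift or a turn outside -1 to 1 is refused whole. A call with a gripper value outside its range is refused whole. The fingers move at their own pace and stop on an object; the grip force is fixed at half the most. Time passes only in rows, so rows that repeat a pose let the fingers close. It gives the time, the measured TCP pose, the force, the opening and the grip force at its end, in the units of the state.
- robot.get_obs(): the state, without advancing time (a new reading comes with each control period).
- robot.snapshot(name): name is "scene" or "top" or "wrist"; returns the picture (384x512x3 uint8, red, green, blue); there is no depth.
- robot.camera_params(name): a dict with "camera_matrix" (3x3 intrinsics, pixels), "rvec" (rotation vector, rad) and "tvec" (3), from world to camera coordinates, as OpenCV has them; the wrist camera has in their place "tool_from_camera" (4x4, takes a point from camera to tool coordinates, whose origin is the TCP and whose axes are the flange's). Camera axes: x right, y down, z forward; pixel columns grow to the right and rows downward; lengths in m; the calibration is good to about 2 mm. A picture is of the moment at which its call begins: read the wrist's pose just before it. camera_params takes no time and is no camera call.
- robot.close_job(): hands the job in; it is judged then, once.
Trained networks look in the newest picture that a camera, given by its name, has taken for a name from the list of things; names that differ only in an ending like _2 or _b are one class to them, and where a whole thing is asked for, a point or a joint stands for the part that bears it (a point fixed in the world has none). Each returns a list of dicts, best first, with "conf" (0 to 1); they miss things now and then, are a little off and sometimes report something else, mostly with a low value. They report only what shows in the picture. A call takes as long as a camera call.
- robot.find_in(thing, camera): "extent" ([centre column, centre row, width, height] in pixels, round what is visible of it).
The state is a dict: "time": time; "joint_positions": joint angles; "qvel": joint speeds; "joint_torque": joint torques, N m; "tool_pos": TCP position; "ee_rot": TCP orientation; "wrist_force": force on the tool from outside, world axes, zero at the start; "wrist_torque": the same for the moment, N m; "width": finger opening in m; "finger_force": force on a finger pad.
Only numpy, scipy, OpenCV 4.12 (cv2) and the standard library are available. Lean on these libraries where they do the work, as an engineer would, in place of code of your own. Each camera call takes 0.05 s, during which the arm holds its last target. There are 200 camera calls.

## Working session

There is one attempt and no reset: what is moved stays moved. The work goes in short steps, Python scripts to look and compute and a tool call to move; the robot and the scene stay as the last step left them, time stands still between calls to the robot, and variables do not carry over. Pictures are saved under pics/ and viewed, at most 12 in all, crops included, and the job is handed in when it is done.

Besides the shell and the picture viewer there is one more tool, called after "Call:" as name(argument=value, ...) on one line, values as JSON. servo_tool: Moves the arm, as the interface text tells. Scaled input: -1 to 1 covers 0.1 m each way for a shift and pi/2 rad each way for a turn. Its arguments: {"type":"object","properties":{"plan":{"type":"array","items":{"type":"array","items":{"type":"number"}}}},"required":["plan"]}

```bash
mkdir -p pics; ls; cat > h.py <<'E'
import numpy as np, cv2
from scipy.spatial.transform import Rotation as R
from bench import robot
def cam(n,o=None):
    p=robot.camera_params(n);K=np.array(p["camera_matrix"])
    if "rvec" in p:
        Rm=cv2.Rodrigues(np.array(p["rvec"],float))[0];t=np.array(p["tvec"]).ravel()
        return K,Rm,t
    o=o or robot.get_obs();T=np.eye(4);T[:3,:3]=R.from_euler('xyz',o["ee_rot"]).as_matrix();T[:3,3]=o["tool_pos"]
    M=np.linalg.inv(T@np.array(p["tool_from_camera"]));return K,M[:3,:3],M[:3,3]
def px2w(c,uv,z):
    K,Rm,t=c;d=Rm.T@np.linalg.inv(K)@np.array([uv[0],uv[1],1.]);o=-Rm.T@t
    return o+d*(z-o[2])/d[2]
def w2px(c,P):
    K,Rm,t=c;q=K@(Rm@np.array(P)+t);return q[:2]/q[2]
E
python3 - <<'E'
from h import *
o=robot.get_obs();print({k:np.round(v,3).tolist() for k,v in o.items()})
ims=[]
for n in ["top","scene"]:
    im=robot.snapshot(n);cv2.imwrite(f"pics/{n}0.png",cv2.resize(im[:,:,::-1],(800,600),interpolation=cv2.INTER_CUBIC))
    c=cam(n);print(n,np.round(-c[1].T@c[2],3),c[0][0,0])
    for th in ["caliper","fixed_jaw","moving_jaw","readout","roller","can_wide","can_slim","can_short","solder_reel","flux_jar","amp_case","screwdriver","tweezers"]:
        for r in robot.find_in(th,n)[:3]:
            e=r["extent"];print(n,th,round(r["conf"],2),np.round(e,1),np.round(px2w(c,e[:2],0.03),3)[:2])
print(np.round(robot.camera_params("wrist")["tool_from_camera"],3),robot.camera_params("wrist")["camera_matrix"])
E
```

```text
pics
{'time': 0.0, 'joint_positions': [1.175, 0.088, 1.372, -0.0, 1.684, -0.103], 'qvel': [0.002, -0.001, -0.0, 0.001, 0.0, 0.0], 'joint_torque': [0.0, -34.018, -30.243, 0.072, 0.033, -0.0], 'tool_pos': [0.159, 0.526, 0.221], 'ee_rot': [-3.139, -0.0, 2.849], 'wrist_force': [-0.348, 0.39, 0.072], 'wrist_torque': [-0.037, -0.031, -0.037], 'finger_force': 0.0, 'width': 0.094}
top [0.383 0.013 1.081] 351.7855460128067
top caliper 0.94 [280.8 134.3  92.5  55.1] [ 0.691 -0.064]
top caliper 0.34 [140.7 174.3  19.2  20.7] [0.557 0.358]
top fixed_jaw 0.4 [245.  149.9   9.4  17.7] [0.639 0.045]
top moving_jaw 0.61 [268.5 144.1   4.4  24.1] [ 0.659 -0.027]
top readout 0.65 [381.8 176.1  57.6  41.7] [ 0.567 -0.372]
top readout 0.62 [285.  133.1  24.4  18.3] [ 0.695 -0.077]
top readout 0.52 [282.8 133.1  95.   59. ] [ 0.695 -0.07 ]
top roller 0.4 [282.8 142.1  30.5  28.1] [ 0.666 -0.07 ]
top can_wide 0.56 [247.5 218.2  12.8  11.5] [0.431 0.033]
top can_slim 0.42 [349.  216.6  13.    8.7] [ 0.442 -0.271]
top can_short 0.49 [174.4 209.7   8.3   8.7] [0.452 0.251]
top solder_reel 0.66 [140.8 175.3  
[... 787 characters left out ...]
 0.438 -0.253]
scene can_short 0.69 [361.8 245.1  17.3  26.1] [0.467 0.251]
scene solder_reel 0.91 [382.6 307.5  40.1  46.7] [0.566 0.364]
scene flux_jar 0.76 [421.9 282.5  31.3  37.3] [0.47  0.375]
scene amp_case 0.72 [163.2 158.6  53.   29.9] [ 0.588 -0.356]
scene screwdriver 0.69 [293.9 197.3  13.4  27.4] [0.446 0.042]
scene screwdriver 0.46 [237.8 136.1  15.7  12.3] [ 0.322 -0.349]
scene tweezers 0.65 [293.9 341.9  41.1  67.9] [0.717 0.321]
[[ 0.    -0.965 -0.26   0.076]
 [ 1.     0.001 -0.001  0.   ]
 [ 0.001 -0.26   0.965 -0.162]
 [ 0.     0.     0.     1.   ]] [[313.15412544   0.         255.67974724]
 [  0.         313.15412544 194.28710418]
 [  0.           0.           1.        ]]
```

View pics/top0.png

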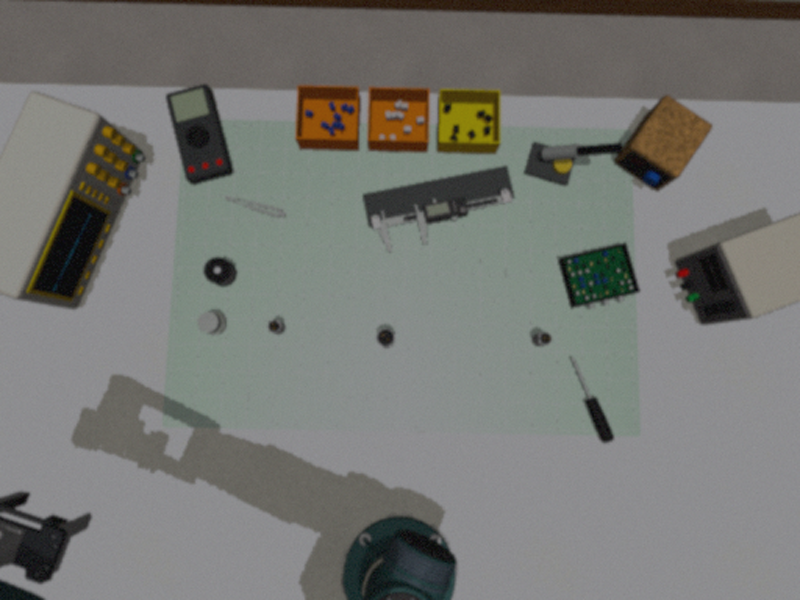

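View pics/scene0.png

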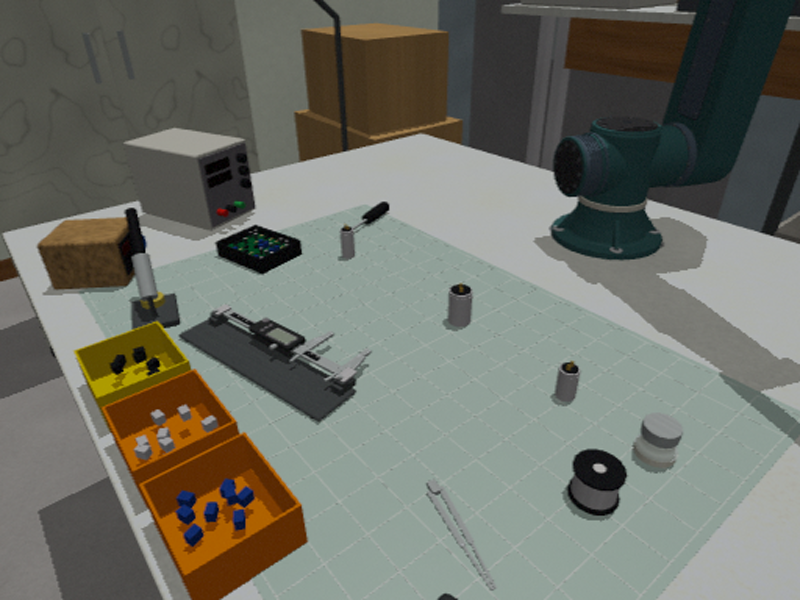

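The top view shows the caliper at about (440,200), the wide can at about (386,336) and the slim and short cans at about (540,338) and (277,325). The scene view agrees. I'll move to a pose where the wrist camera sees both the caliper and the wide can.

Call:
servo_tool(plan=[[-0.33,-0.25,0,0,0,0,94],[-0.66,-0.5,0,0,0,0,94],[-1,-0.75,0,0,0,0,94]])

```text
time: 1.65
tool_pos: [0.2327, 0.4255, 0.2223]
ee_rot: [-3.141, 0.0, 2.851]
wrist_force: [0.6, -0.2, -0.1]
width: 0.0938
finger_force: 0.0
```

Call:
servo_tool(plan=[[-0.33,-0.25,0,0,0,0,94],[-0.66,-0.5,0,0,0,0,94],[-1,-0.75,0,0,0,0,94]])

```text
time: 1.9
tool_pos: [0.3069, 0.3245, 0.2227]
ee_rot: [3.141, 0.001, 2.85]
wrist_force: [1.2, 0.7, 0.3]
width: 0.094
finger_force: 0.0
```

Call:
servo_tool(plan=[[-0.33,-0.25,0,0,0,0,94],[-0.66,-0.5,0,0,0,0,94],[-1,-0.75,0,0,0,0,94]])

```text
time: 2.15
tool_pos: [0.3808, 0.2241, 0.2229]
ee_rot: [3.141, 0.001, 2.849]
wrist_force: [0.7, 0.1, 0.2]
width: 0.0939
finger_force: 0.0
```

Call:
servo_tool(plan=[[-0.33,-0.25,0,0,0,0.07,94],[-0.66,-0.5,0,0,0,0.14,94],[-1,-0.75,0,0,0,0.21,94]])

```text
time: 2.4
tool_pos: [0.4546, 0.1237, 0.2229]
ee_rot: [3.141, 0.001, 2.513]
wrist_force: [0.4, 0.9, -1.1]
width: 0.0941
finger_force: 0.0
```

Call:
servo_tool(plan=[[-0.2,-0.08,-0.05,0,0,0.07,94],[-0.4,-0.16,-0.1,0,0,0.14,94],[-0.6,-0.24,-0.15,0,0,0.21,94],[-0.8,-0.32,-0.2,0,0,0.28,94],[-1,-0.38,-0.27,0,0,0.35,94],[-1,-0.38,-0.27,0,0,0.42,94],[-1,-0.38,-0.27,0,0,0.49,94],[-1,-0.38,-0.27,0,0,0.49,94]])

```text
time: 3.07
tool_pos: [0.5132, 0.0359, 0.2495]
ee_rot: [3.141, -0.0, 1.747]
wrist_force: [-0.2, 0.4, -0.8]
width: 0.0938
finger_force: 0.0
```

```bash
python3 - <<'E'
from h import *
o=robot.get_obs();c=cam("wrist",o);print(np.round(o["tool_pos"],4),np.round(o["ee_rot"],4))
im=robot.snapshot("wrist");cv2.imwrite("pics/w1raw.png",im[:,:,::-1]);cv2.imwrite("pics/w1.png",cv2.resize(im[:,:,::-1],(800,600),interpolation=cv2.INTER_CUBIC))
np.save("w1c.npy",np.hstack([c[0],c[1],c[2][:,None]]))
for th,z in [("fixed_jaw",.024),("moving_jaw",.024),("readout",.0345),("roller",.026),("can_wide",.028),("caliper",.024)]:
    for r in robot.find_in(th,"wrist")[:3]:
        e=r["extent"];print(th,round(r["conf"],2),np.round(e,1),np.round(px2w(c,e[:2],z),4)[:2])
E
```

```text
[0.5132 0.0359 0.2495] [ 3.1415e+00 -1.0000e-04  1.7465e+00]
fixed_jaw 0.83 [357.  183.9  50.7  20.7] [0.6423 0.0436]
moving_jaw 0.48 [356.1 240.4  64.1   9.3] [ 0.6611 -0.0316]
readout 0.51 [381.8 253.   16.5  22. ] [ 0.6945 -0.0391]
roller 0.46 [374.  271.9  34.3  57.4] [ 0.6963 -0.0716]
can_wide 0.98 [197.3 163.6  41.   38.7] [0.44   0.0347]
caliper 0.88 [376.8 257.7  95.2 197.2] [ 0.6952 -0.0512]
```

View pics/w1.png

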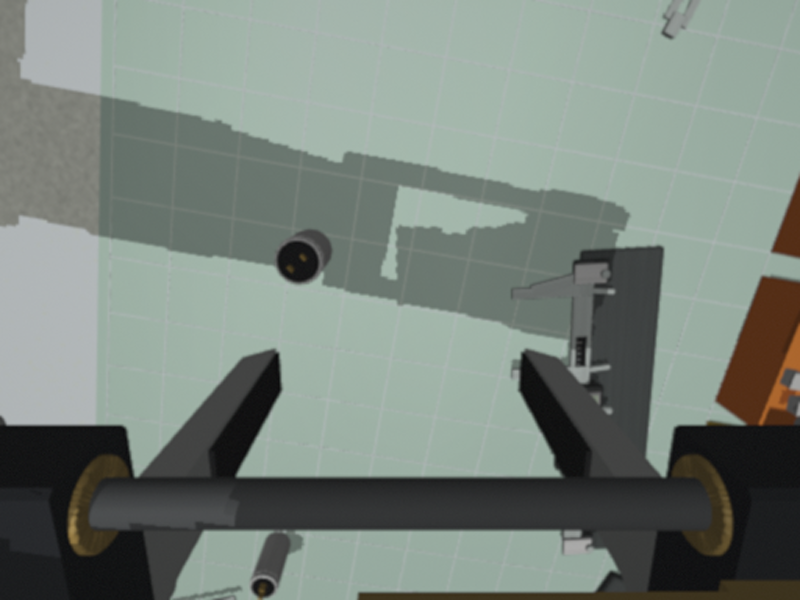

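The wrist view shows the wide can's top centred near (298,260), with the jaw tips near (515,293) and (515,368). The finger hides the roller, so I'll shift and look again at the caliper.

Call:
servo_tool(plan=[[-0.35,0.25,0.17,0,0,0,94],[-0.7,0.5,0.34,0,0,0,94],[-1,0.7,0.5,0,0,0,94],[-1,0.7,0.5,0,0,0,94],[-1,0.7,0.5,0,0,0,94]])

```text
time: 3.83
tool_pos: [0.5994, -0.051, 0.1962]
ee_rot: [-3.136, -0.002, 1.747]
wrist_force: [-0.5, -0.3, 0.0]
width: 0.0939
finger_force: 0.0
```

```bash
python3 - <<'E'
from h import *
a=np.load("w1c.npy");c1=(a[:,:3],a[:,3:6],a[:,6]);print("can top",px2w(c1,(298/1.5625,260/1.5625),.056),"rad px",[w2px(c1,(.44+d,.035,.056)) for d in(-.018,.018)])
o=robot.get_obs();c=cam("wrist",o);print(np.round(o["tool_pos"],4),np.round(o["ee_rot"],4))
im=robot.snapshot("wrist");cv2.imwrite("pics/w2raw.png",im[:,:,::-1])
np.save("w2c.npy",np.hstack([c[0],c[1],c[2][:,None]]))
x0,y0=215,60
cv2.imwrite("pics/w2.png",cv2.resize(im[y0:y0+200,x0:x0+266,::-1],(798,600),interpolation=cv2.INTER_CUBIC))
for th,z in [("fixed_jaw",.024),("moving_jaw",.024),("readout",.0345),("roller",.026),("caliper",.024)]:
    for r in robot.find_in(th,"wrist")[:3]:
        e=r["extent"];print(th,round(r["conf"],2),np.round(e,1),np.round(px2w(c,e[:2],z),4)[:2])
E
```

```text
can top [0.43737194 0.03575582 0.056     ] rad px [array([177.31386935, 164.71789556]), array([208.44344863, 170.14312566])]
[ 0.5994 -0.051   0.1962] [-3.1363e+00 -1.9000e-03  1.7473e+00]
fixed_jaw 0.93 [321.6 100.5  80.7  23.9] [0.6496 0.0447]
moving_jaw 0.96 [316.4 176.7  80.   11.2] [ 0.6623 -0.0336]
readout 0.83 [337.4 218.7  41.   76.8] [ 0.693  -0.0734]
caliper 0.81 [339.5 188.2 121.3 236.8] [ 0.6901 -0.0417]
```

View pics/w2.png

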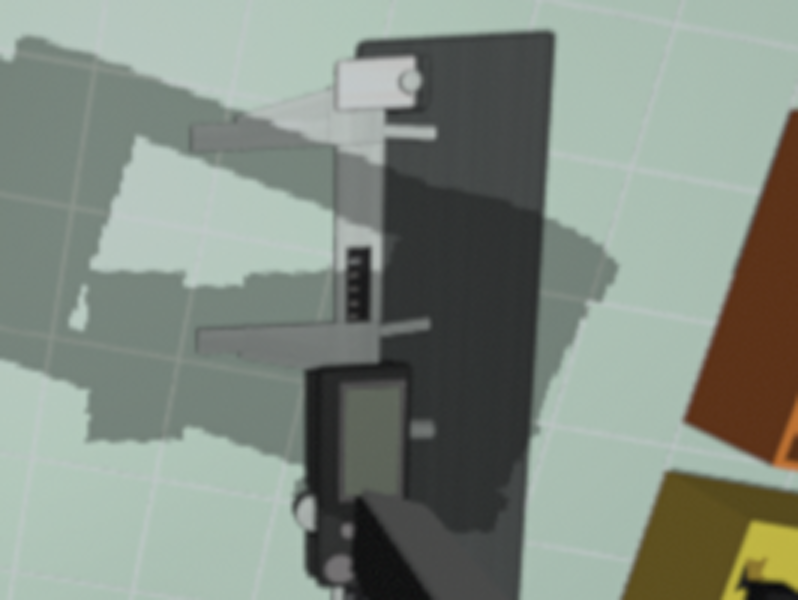

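The crop (3x, offset 215,60) shows the fixed jaw's face from (192,151) to (335,142). The moving jaw's face runs from (197,329) to (335,322), and the roller rim is near (294,507).

```bash
python3 - <<'E'
from h import *
a=np.load("w2c.npy");c=(a[:,:3],a[:,3:6],a[:,6])
P={k:px2w(c,(u/3+215-.33,v/3+60-.33),z)[:2] for k,(u,v,z) in dict(ftip=(192,151,.024),fb=(335,142,.024),mtip=(197,329,.024),mb=(335,322,.024),rim=(294,507,.026),beam2=(335,235,.024)).items()}
for k,v in P.items():print(k,np.round(v,4))
ang=lambda a,b:np.degrees(np.arctan2(*(P[b]-P[a])[::-1]))
print("jaw len",np.linalg.norm(P['ftip']-P['fb']),np.linalg.norm(P['mtip']-P['mb']),"ang",ang('ftip','fb'),ang('mtip','mb'),"beam",ang('mb','fb')-90)
psi=np.radians((ang('ftip','fb')+ang('mtip','mb'))/2);
for psi in (psi,np.radians(ang('mb','fb')-90)):
    ex=np.array([np.cos(psi),np.sin(psi)]);ey=np.array([-ex[1],ex[0]])
    for k in P:print(k,np.round([(P[k]-P['fb'])@ex*1e3,(P[k]-P['fb'])@ey*1e3],1))
E
```

```text
ftip [0.6083 0.0278]
fb [0.6559 0.0393]
mtip [ 0.6221 -0.0326]
mb [ 0.6704 -0.0214]
rim [ 0.6712 -0.0925]
beam2 [0.6632 0.0087]
jaw len 0.04891344945170868 0.04956024937937745 ang 13.608056149642696 13.14673570696652 beam 13.479305502904396
ftip [-48.9  -0.2]
fb [0. 0.]
mtip [-49.4 -62.2]
mb [  0.1 -62.4]
rim [ -15.6 -131.8]
beam2 [  0.1 -31.5]
ftip [-48.9  -0.1]
fb [0. 0.]
mtip [-49.6 -62.1]
mb [  0.  -62.4]
rim [ -15.8 -131.8]
beam2 [  0.  -31.5]
```

Call:
servo_tool(plan=[[0.19,-0.24,0,0,0,0,94],[0.38,-0.48,0,0,0,0,94],[0.57,-0.72,0,0,0,0,94]])

```text
time: 4.38
tool_pos: [0.5174, -0.0051, 0.2001]
ee_rot: [3.14, 0.0, 1.75]
wrist_force: [-0.2, -0.5, 0.7]
width: 0.0941
finger_force: 0.0
```

Call:
servo_tool(plan=[[0.19,-0.24,0.2,0,0,-0.037,94],[0.38,-0.48,0.4,0,0,-0.037,94],[0.57,-0.72,0.7,0,0,-0.037,94],[0.57,-0.72,0.9,0,0,-0.037,94],[0.57,-0.72,0.9,0,0,-0.037,94],[0.57,-0.72,0.9,0,0,-0.037,94]])

```text
time: 4.88
tool_pos: [0.4371, 0.0376, 0.11]
ee_rot: [3.141, 0.0, 1.809]
wrist_force: [-0.0, -0.3, -0.1]
width: 0.094
finger_force: 0.0
```

```bash
python3 - <<'E'
from h import *
o=robot.get_obs();c=cam("wrist",o);print(o["time"],np.round(o["tool_pos"],4),np.round(o["ee_rot"],4))
im=robot.snapshot("wrist");cv2.imwrite("pics/w3.png",im[:,:,::-1])
for r in robot.find_in("can_wide","wrist")[:2]:
    e=r["extent"];print(r["conf"],np.round(e,1))
print([np.round(w2px(c,(.4377+a,.0356+b,z)),1) for a,b,z in [(0,0,.056),(.018,0,.056),(-.018,0,.056),(0,.018,.056),(0,-.018,.056),(0,.018,0),(0,-.018,0)]])
E
```

```text
4.8833 [0.4371 0.0376 0.11  ] [3.1411e+00 1.0000e-04 1.8087e+00]
0.6 [258.4 211.3  50.6  59.6]
[array([255.7, 220.7]), array([279.5, 226.1]), array([231.6, 215.1]), array([261.6, 197.6]), array([250. , 242.8]), array([260.5, 180.4]), array([251.1, 217.7])]
```

View pics/w3.png

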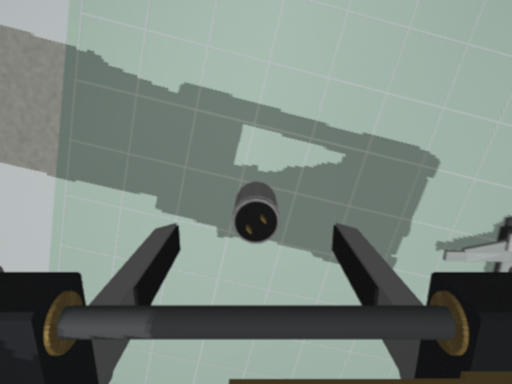

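The can's top is centred at (256,220), exactly as predicted. I'll descend and grasp it.

Call:
servo_tool(plan=[[-0.02,0,0.3,0,0,0,94],[-0.02,0,0.55,0,0,0,94],[-0.02,0,0.62,0,0,0,80],[-0.02,0,0.62,0,0,0,50],[-0.02,0,0.62,0,0,0,34],[-0.02,0,0.62,0,0,0,34],[-0.02,0,0.62,0,0,0,34],[-0.02,0,0.62,0,0,0,34],[-0.02,0,0.62,0,0,0,34],[-0.02,0,0.62,0,0,0,34]])

```text
time: 5.82
tool_pos: [0.4384, 0.0352, 0.048]
ee_rot: [3.141, 0.0, 1.807]
wrist_force: [-0.2, -0.1, 0.4]
width: 0.044
finger_force: 0.0
```

Call:
servo_tool(plan=[[0,0,0,0,0,0,34],[0,0,0,0,0,0,34],[0,0,0,0,0,0,34]])

```text
time: 6.07
tool_pos: [0.4381, 0.0352, 0.0477]
ee_rot: [-3.142, -0.0, 1.807]
wrist_force: [0.2, -0.9, 0.7]
width: 0.0356
finger_force: 30.0
```

Call:
servo_tool(plan=[[0,0,-0.3,0,0,0,34],[0,0.1,-0.6,0,0,0,34],[-0.1,0.3,-0.6,0,0,0,34],[-0.2,0.6,-0.6,0,0,0,34],[-0.34,0.9,-0.6,0,0,0,34],[-0.34,0.9,-0.6,0,0,0,34]])

```text
time: 6.57
tool_pos: [0.5378, 0.022, 0.1062]
ee_rot: [3.14, 0.001, 1.806]
wrist_force: [-0.2, 0.2, -0.8]
width: 0.0356
finger_force: 30.0
```

Call:
servo_tool(plan=[[-0.1,0.3,0,0,0,0,34],[-0.2,0.6,0,0,0,0,34],[-0.34,0.95,0,0,0,0,34],[-0.34,0.95,0,0,0,0,34],[-0.34,0.95,0,0,0,0,34]])

```text
time: 6.98
tool_pos: [0.6339, 0.0122, 0.1048]
ee_rot: [-3.137, -0.001, 1.807]
wrist_force: [-0.5, 0.9, -0.6]
width: 0.0355
finger_force: 30.0
```

```bash
python3 - <<'E'
from h import *
o=robot.get_obs();c=cam("wrist",o);print(o["time"],np.round(o["tool_pos"],4),np.round(o["ee_rot"],4),o["width"])
im=robot.snapshot("wrist")
for th in ["fixed_jaw","moving_jaw","can_wide"]:
  for r in robot.find_in(th,"wrist")[:2]:
    e=r["extent"];print(th,r["conf"],np.round(e,1),np.round(px2w(c,e[:2],.024),4))
v=im[:,:,::-1].copy()
psi=np.radians(13.4);ex=np.array([np.cos(psi),np.sin(psi)]);ey=np.array([-ex[1],ex[0]]);O=np.array([.656,.0393])
for p,q in [((-50,0),(0,0)),((-50,-62.3),(0,-62.3)),((0,0),(0,-62))]:
    f=lambda p:tuple(int(round(t)) for t in w2px(c,[*(O+ex*p[0]/1e3+ey*p[1]/1e3),.0242]))
    print(f(p),f(q))
cv2.imwrite("pics/w4.png",cv2.resize(v[84:384,100:500],(800,600),interpolation=cv2.INTER_CUBIC))
E
```

```text
6.9833 [0.6339 0.0122 0.1048] [-3.1374e+00 -1.5000e-03  1.8069e+00] 0.0355139688919693
fixed_jaw 0.73 [284.9 172.8 106.6  24.9] [0.6494 0.0449 0.024 ]
moving_jaw 0.73 [259.4 240.5  70.9  85.3] [ 0.6435 -0.0157  0.024 ]
moving_jaw 0.57 [304.8 264.6  43.6  14.9] [ 0.6864 -0.0281  0.024 ]
can_wide 0.96 [257.1 241.6  68.2  87.8] [ 0.6419 -0.0171  0.024 ]
(228, 181) (291, 182)
(230, 253) (289, 254)
(291, 182) (289, 253)
```

View pics/w4.png

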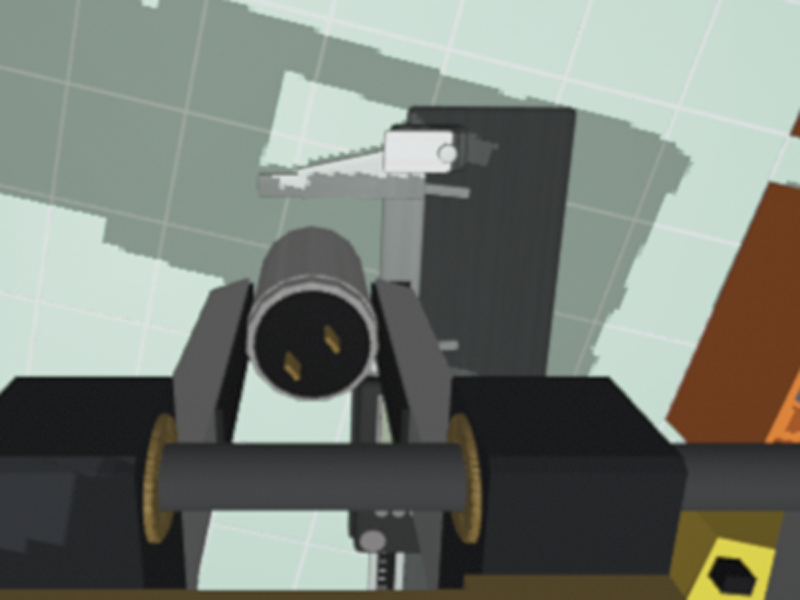

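The fixed jaw's face lies along (258,196)–(382,194), matching the prediction, and the can hangs between the jaws. I'll lower it in stages.

Call:
servo_tool(plan=[[-0.02,0,0.15,0,0,0,34],[-0.02,0,0.3,0,0,0,34],[-0.02,0,0.45,0,0,0,34],[-0.02,0,0.52,0,0,0,34],[-0.02,0,0.52,0,0,0,34],[-0.02,0,0.52,0,0,0,34]])

```text
time: 7.68
tool_pos: [0.6338, 0.0106, 0.0561]
ee_rot: [3.141, -0.0, 1.807]
wrist_force: [0.6, 0.2, -0.8]
width: 0.0356
finger_force: 30.0
```

Call:
servo_tool(plan=[[0,0,0.04,0,0,0,34],[0,0,0.08,0,0,0,34],[0,0,0.08,0,0,0,34],[0,0,0.08,0,0,0,34]])

```text
time: 8.02
tool_pos: [0.6345, 0.0105, 0.0478]
ee_rot: [3.141, 0.0, 1.807]
wrist_force: [-0.9, 0.4, -1.8]
width: 0.0353
finger_force: 30.0
```

Call:
servo_tool(plan=[[0,0,0,0,0,0,40],[0,0,0,0,0,0,46],[0,0,0,0,0,0,50],[0,0,0,0,0,0,50],[0,0,-0.1,0,0,0,50],[0,0,-0.35,0,0,0,50],[0,0,-0.7,0,0,0,50],[0,0,-0.9,0,0,0,50],[0,0,-0.9,0,0,0,50]])

```text
time: 8.77
tool_pos: [0.6378, 0.0103, 0.1455]
ee_rot: [3.129, 0.004, 1.807]
wrist_force: [-0.5, -0.3, 0.5]
width: 0.0499
finger_force: 0.0
```

```bash
python3 - <<'E'
from h import *
o=robot.get_obs();c=cam("wrist",o);print(o["time"],np.round(o["tool_pos"],4),np.round(o["ee_rot"],4),o["width"])
im=robot.snapshot("wrist");v=im[:,:,::-1]
e=robot.find_in("can_wide","wrist")[0]["extent"];print(e,np.round(px2w(c,e[:2],.028),4))
psi=np.radians(13.4);ex=np.array([np.cos(psi),np.sin(psi)]);ey=np.array([-ex[1],ex[0]]);O=np.array([.656,.0393])
f=lambda p,z=.0242:np.round((w2px(c,[*(O+ex*p[0]/1e3+ey*p[1]/1e3),z])-[100,60])*2)
print([f(p) for p in [(-50,0),(0,0),(-50,-62.3),(-14.8,-134.4)]],"can top",f((-28,-23),.056),f((-10,-23),.056),f((-28,-5),.056))
cv2.imwrite("pics/w5.png",cv2.resize(v[60:360,100:500],(800,600),interpolation=cv2.INTER_CUBIC))
E
```

```text
8.7667 [0.6378 0.0103 0.1455] [3.1292 0.0038 1.8074] 0.04987276893352269
[252.8, 194.9, 46.8, 55.6] [0.6368 0.0095 0.028 ]
[array([252., 216.]), array([362., 216.]), array([255., 343.]), array([326., 474.])] can top [300. 284.] [343. 284.] [300. 242.]
```

View pics/w5.png

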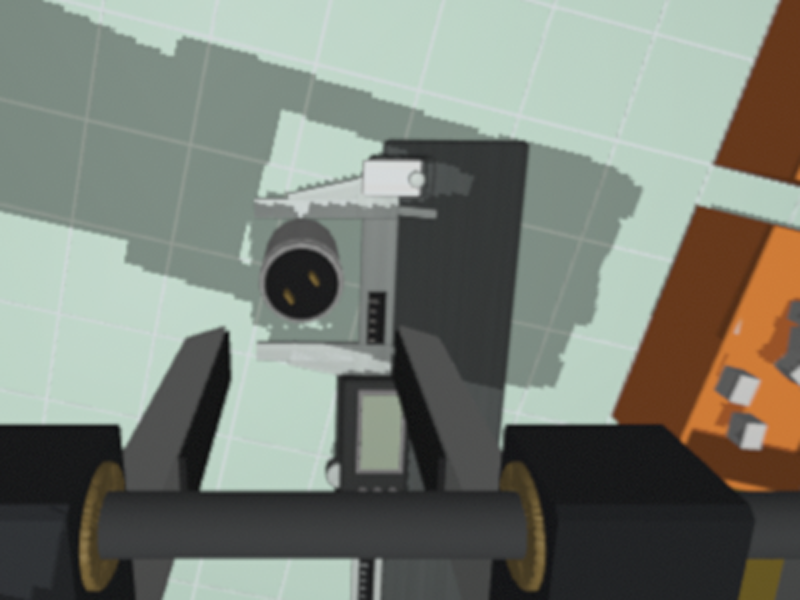

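The can stands upright at (300,282) between the jaws, and the roller rim is at (327,474), as predicted. Next I'll close the fingers and move to the roller.

Call:
servo_tool(plan=[[-0.3,0,0,0,0,0,30],[-0.6,-0.06,0,0,0,0,10],[-1,-0.12,0,0,0,0,0],[-1,-0.12,0,0,0,0,0],[-1,-0.12,0,0,0,0,0],[-1,-0.12,0,0,0,0,0],[-1,-0.12,0,0,0,0,0],[-1,-0.12,0,0,0,0,0],[-1,-0.12,0,0,0,0,0],[-1,-0.12,0,0,0,0,0]])

```text
time: 9.7
tool_pos: [0.6461, -0.0885, 0.1375]
ee_rot: [3.141, -0.0, 1.809]
wrist_force: [0.2, 0.2, -0.4]
width: 0.0004
finger_force: 0.0
```

Call:
servo_tool(plan=[[-0.17,0,0.3,0,0,0,0],[-0.17,0,0.6,0,0,0,0],[-0.17,0,0.8,0,0,0,0],[-0.17,0,0.8,0,0,0,0],[-0.17,0,0.8,0,0,0,0]])

```text
time: 10.12
tool_pos: [0.6491, -0.1054, 0.0561]
ee_rot: [-3.139, -0.002, 1.808]
wrist_force: [1.0, 0.1, 1.4]
width: 0.0005
finger_force: 0.0
```

```bash
python3 - <<'E'
from h import *
o=robot.get_obs();c=cam("wrist",o);print(o["time"],np.round(o["tool_pos"],4),np.round(o["ee_rot"],4),o["width"])
im=robot.snapshot("wrist");v=im[:,:,::-1]
psi=np.radians(13.4);ex=np.array([np.cos(psi),np.sin(psi)]);ey=np.array([-ex[1],ex[0]]);O=np.array([.656,.0393])
f=lambda p,z=.024:np.round((w2px(c,[*(O+ex*p[0]/1e3+ey*p[1]/1e3),z])-[156,134])*3)
print([f(p,z) for p,z in [((-14.8,-134.3),.026),((-10.5,-134),.03),((0,-62.3),.024)]])
q=(np.array(o["tool_pos"])[:2]-O);print("tcp in cal",q@ex*1e3,q@ey*1e3)
K,T=c[0],np.linalg.inv(np.array(robot.camera_params("wrist")["tool_from_camera"]))
for p in [(8,12.5,17),(-8,12.5,17),(8,-12.5,17)]:
    u=K@(T@np.r_[np.array(p)/1e3,1])[:3];print(p,np.round((u[:2]/u[2]-[156,134])*3))
cv2.imwrite("pics/w6.png",cv2.resize(v[134:334,156:422],(798,600),interpolation=cv2.INTER_CUBIC))
E
```

```text
10.1167 [ 0.6491 -0.1054  0.0561] [-3.1387e+00 -1.7000e-03  1.8079e+00] 0.0005131829260385343
[array([416., 268.]), array([438., 273.]), array([502., -76.])]
tcp in cal -40.206590317357666 -139.18733729170287
(8, 12.5, 17) [360. 276.]
(-8, 12.5, 17) [359. 348.]
(8, -12.5, 17) [237. 275.]
```

View pics/w6.png

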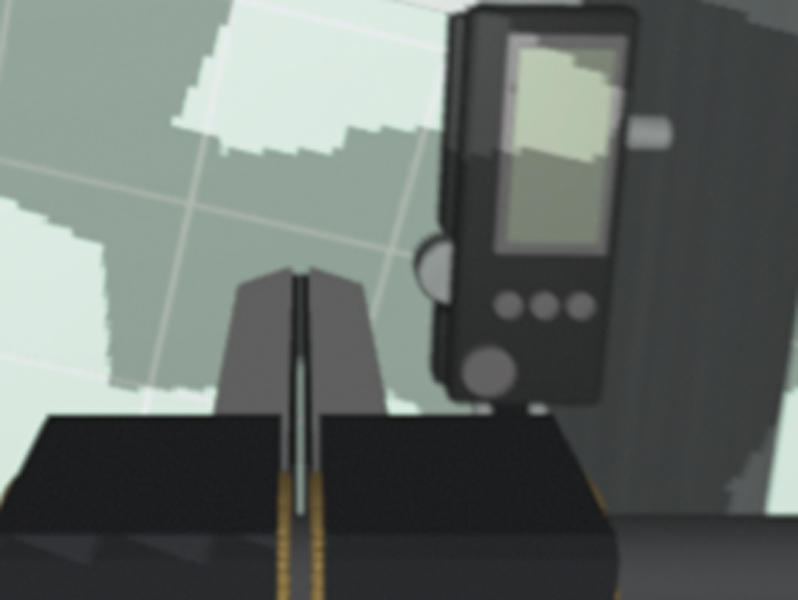

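The roller's bare rim is at (416,268) as predicted, and the finger's outer face is at about 360. I'll descend and close the gap.

Call:
servo_tool(plan=[[0,0,0.13,0,0,0,0],[0,0,0.25,0,0,0,0],[0,0.05,0.25,0,0,0,0],[0,0.1,0.25,0,0,0,0],[0,0.1,0.25,0,0,0,0],[0,0.1,0.25,0,0,0,0]])

```text
time: 10.67
tool_pos: [0.6607, -0.1037, 0.0331]
ee_rot: [3.14, 0.001, 1.808]
wrist_force: [0.2, 0.6, -0.2]
width: 0.0007
finger_force: 0.0
```

Call:
servo_tool(plan=[[0,0.01,0,0,0,0,0],[0,0.01,0,0,0,0,0],[0,0.01,0,0,0,0,0]])

```text
time: 10.92
tool_pos: [0.661, -0.1036, 0.0328]
ee_rot: [3.141, 0.0, 1.807]
wrist_force: [0.8, 0.4, 0.3]
width: 0.0005
finger_force: 0.0
```

Call:
servo_tool(plan=[[0,0.01,0,0,0,0,0],[0,0.01,0,0,0,0,0],[0,0.01,0,0,0,0,0]])

```text
time: 11.17
tool_pos: [0.6618, -0.1033, 0.0325]
ee_rot: [3.141, -0.0, 1.807]
wrist_force: [-0.1, -0.2, 1.0]
width: 0.0003
finger_force: 0.0
```

Call:
servo_tool(plan=[[0.01,0.005,0,0,0,0,0],[0.01,0.005,0,0,0,0,0],[0.01,0.005,0,0,0,0,0]])

```text
time: 11.42
tool_pos: [0.6618, -0.1023, 0.0324]
ee_rot: [-3.141, 0.0, 1.807]
wrist_force: [-0.9, -1.1, -1.1]
width: 0.0004
finger_force: 0.4
```

Call:
servo_tool(plan=[[0,0.005,0,0,0,0,0],[0,0.005,0,0,0,0,0],[0,0.005,0,0,0,0,0]])

```text
time: 11.67
tool_pos: [0.6621, -0.1022, 0.0324]
ee_rot: [-3.141, -0.0, 1.807]
wrist_force: [-2.9, -0.8, 0.8]
width: 0.0005
finger_force: 1.1
```

Call:
servo_tool(plan=[[0,0.003,0,0,0,0,0],[0,0.003,0,0,0,0,0],[0,0.003,0,0,0,0,0]])

```text
time: 11.92
tool_pos: [0.6623, -0.1022, 0.0324]
ee_rot: [-3.14, -0.0, 1.807]
wrist_force: [-4.0, -1.2, 1.4]
width: 0.0005
finger_force: 1.7
```

Call:
servo_tool(plan=[[0,0.004,0,0,0,0,0],[0,0.004,0,0,0,0,0],[0,0.004,0,0,0,0,0]])

```text
time: 12.17
tool_pos: [0.6625, -0.1021, 0.0323]
ee_rot: [-3.14, -0.0, 1.807]
wrist_force: [-5.4, -2.1, 0.8]
width: 0.0005
finger_force: 2.6
```

Call:
servo_tool(plan=[[0.01,0,0,0,0,0,0],[0.02,0,0,0,0,0,0],[0.03,0,0,0,0,0,0],[0.03,0,0,0,0,0,0]])

```text
time: 12.5
tool_pos: [0.662, -0.0997, 0.0323]
ee_rot: [-3.14, 0.001, 1.807]
wrist_force: [-4.8, -3.1, 1.9]
width: 0.0005
finger_force: 2.5
```

Call:
servo_tool(plan=[[0.01,0,0,0,0,0,0],[0.02,0,0,0,0,0,0],[0.03,0,0,0,0,0,0],[0.04,0,0,0,0,0,0],[0.05,0,0,0,0,0,0],[0.06,0,0,0,0,0,0]])

```text
time: 13.0
tool_pos: [0.6606, -0.0941, 0.0323]
ee_rot: [-3.14, 0.001, 1.807]
wrist_force: [-4.3, -2.9, 0.5]
width: 0.0003
finger_force: 2.5
```

Call:
servo_tool(plan=[[0.01,0.001,0,0,0,0,0],[0.02,0.001,0,0,0,0,0],[0.03,0.001,0,0,0,0,0],[0.04,0.001,0,0,0,0,0],[0.05,0.001,0,0,0,0,0],[0.06,0.001,0,0,0,0,0]])

```text
time: 13.5
tool_pos: [0.6593, -0.0883, 0.0324]
ee_rot: [-3.14, 0.001, 1.807]
wrist_force: [-4.5, -3.4, 1.6]
width: 0.0001
finger_force: 2.6
```

```bash
python3 - <<'E'
from h import *
o=robot.get_obs();c=cam("wrist",o)
psi=np.radians(13.4);ex=np.array([np.cos(psi),np.sin(psi)]);ey=np.array([-ex[1],ex[0]]);O=np.array([.656,.0393])
q=np.array(o["tool_pos"])[:2]-O;print("tcp in cal",q@ex*1e3,q@ey*1e3)
im=robot.snapshot("wrist");v=im[:,:,::-1]
f=lambda p,z=.026:np.round((w2px(c,[*(O+ex*p[0]/1e3+ey*p[1]/1e3),z])-[200,134])*3)
for y in(-134.3,-130.3,-126.3,-122.3):print(y,f((-14.8,y)))
cv2.imwrite("pics/w7.png",cv2.resize(v[134:334,200:466],(798,600),interpolation=cv2.INTER_CUBIC))
E
```

```text
tcp in cal -26.336392781916228 -124.84882400328829
-134.3 [225. 378.]
-130.3 [225. 360.]
-126.3 [226. 341.]
-122.3 [226. 322.]
```

View pics/w7.png

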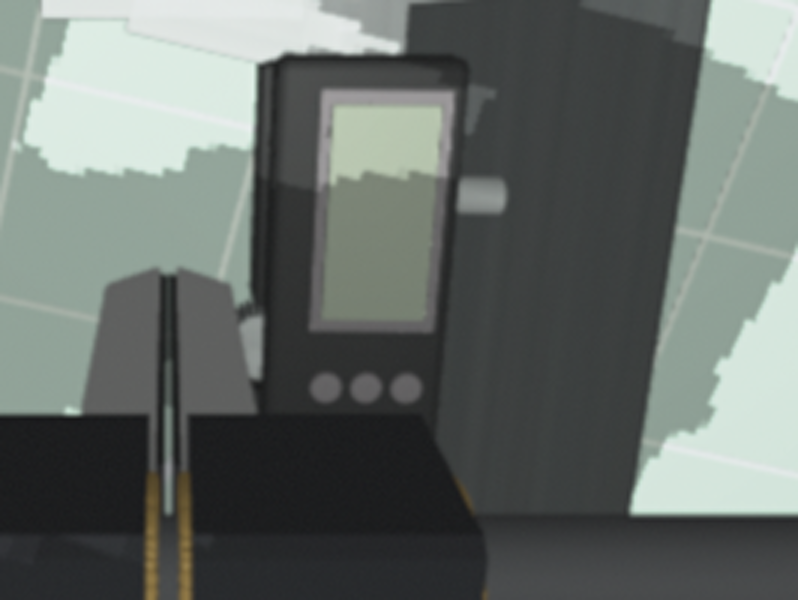

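The roller is now near row 340 and follows at half the finger's travel, with no slip. I'll carry on.

Call:
servo_tool(plan=[[0.013,0.001,0,0,0,0,0],[0.026,0.001,0,0,0,0,0],[0.039,0.001,0,0,0,0,0],[0.052,0.001,0,0,0,0,0],[0.065,0.001,0,0,0,0,0],[0.078,0.001,0,0,0,0,0],[0.078,0.001,0,0,0,0,0]])

```text
time: 14.13
tool_pos: [0.6575, -0.0804, 0.0323]
ee_rot: [-3.14, 0.001, 1.807]
wrist_force: [-4.2, -3.4, 0.0]
width: 0.0002
finger_force: 2.6
```

Call:
servo_tool(plan=[[-0.004,-0.02,0,0,0,0,0],[-0.01,-0.05,0,0,0,0,0],[-0.06,-0.05,0,0,0,0,0],[-0.105,-0.05,0,0,0,0,0],[-0.105,-0.05,0,0,0,0,0],[-0.105,-0.03,0,0,0,0,0],[-0.105,-0.02,0,0,0,0,0],[-0.105,-0.012,0,0,0,0,0],[-0.105,-0.006,0,0,0,0,0],[-0.105,-0.006,0,0,0,0,0]])

```text
time: 14.97
tool_pos: [0.6594, -0.0902, 0.0324]
ee_rot: [-3.14, -0.0, 1.807]
wrist_force: [-2.6, -0.2, 1.2]
width: 0.0006
finger_force: 1.4
```

Call:
servo_tool(plan=[[0,0.003,0,0,0,0,0],[0,0.006,0,0,0,0,0],[0,0.006,0,0,0,0,0]])

```text
time: 15.22
tool_pos: [0.6597, -0.0901, 0.0323]
ee_rot: [-3.14, -0.0, 1.807]
wrist_force: [-4.6, -1.0, 1.6]
width: 0.0004
finger_force: 2.4
```

Call:
servo_tool(plan=[[0.008,0.002,0,0,0,0,0],[0.02,0.002,0,0,0,0,0],[0.032,0.002,0,0,0,0,0],[0.044,0.002,0,0,0,0,0],[0.056,0.002,0,0,0,0,0],[0.068,0.002,0,0,0,0,0],[0.08,0.002,0,0,0,0,0]])

```text
time: 15.8
tool_pos: [0.6581, -0.0831, 0.0323]
ee_rot: [-3.14, 0.001, 1.807]
wrist_force: [-4.6, -3.3, 2.4]
width: 0.0006
finger_force: 2.6
```

Call:
servo_tool(plan=[[0.012,0.001,0,0,0,0,0],[0.024,0.001,0,0,0,0,0],[0.036,0.001,0,0,0,0,0],[0.048,0.001,0,0,0,0,0],[0.06,0.001,0,0,0,0,0],[0.06,0.001,0,0,0,0,0]])

```text
time: 16.3
tool_pos: [0.6567, -0.077, 0.0323]
ee_rot: [-3.14, 0.001, 1.807]
wrist_force: [-4.2, -2.5, 2.1]
width: 0.0007
finger_force: 2.7
```

Call:
servo_tool(plan=[[0.012,0,0,0,0,0,0],[0.024,0,0,0,0,0,0],[0.036,0,0,0,0,0,0],[0.048,0,0,0,0,0,0],[0.06,0,0,0,0,0,0],[0.06,0,0,0,0,0,0]])

```text
time: 16.8
tool_pos: [0.6553, -0.0711, 0.0324]
ee_rot: [-3.14, 0.001, 1.807]
wrist_force: [-4.3, -2.9, 1.7]
width: 0.0005
finger_force: 2.6
```

Call:
servo_tool(plan=[[-0.004,-0.02,0,0,0,0,0],[-0.01,-0.05,0,0,0,0,0],[-0.06,-0.05,0,0,0,0,0],[-0.095,-0.05,0,0,0,0,0],[-0.095,-0.05,0,0,0,0,0],[-0.095,-0.03,0,0,0,0,0],[-0.095,-0.02,0,0,0,0,0],[-0.095,-0.012,0,0,0,0,0],[-0.095,-0.006,0,0,0,0,0],[-0.095,-0.006,0,0,0,0,0]])

```text
time: 17.63
tool_pos: [0.6571, -0.0799, 0.0324]
ee_rot: [-3.14, -0.0, 1.807]
wrist_force: [-3.3, -1.3, 1.8]
width: 0.0004
finger_force: 1.6
```

```bash
python3 - <<'E'
from h import *
o=robot.get_obs();c=cam("wrist",o)
psi=np.radians(13.4);ex=np.array([np.cos(psi),np.sin(psi)]);ey=np.array([-ex[1],ex[0]]);O=np.array([.656,.0393])
q=np.array(o["tool_pos"])[:2]-O;print("tcp in cal",q@ex*1e3,q@ey*1e3,o["wrist_force"],o["finger_force"])
im=robot.snapshot("wrist");v=im[:,:,::-1]
f=lambda p,z=.024:np.round((w2px(c,[*(O+ex*p[0]/1e3+ey*p[1]/1e3),z])-[170,0])*2.4)
print("moving face at 41/37:",f((-50,-41)),f((-50,-37)),"fixed",f((-50,0)),"roller -112.8",f((-14.8,-112.8),.026))
cv2.imwrite("pics/w8.png",cv2.resize(v[0:250,170:500],(792,600),interpolation=cv2.INTER_CUBIC))
E
```

```text
tcp in cal -26.54271412119127 -116.2530652528451 [-3.26368404 -1.33810543  1.79135847] 1.6214518994092941
moving face at 41/37: [ 99. 267.] [ 98. 248.] fixed [92. 60.] roller -112.8 [254. 576.]
```

View pics/w8.png

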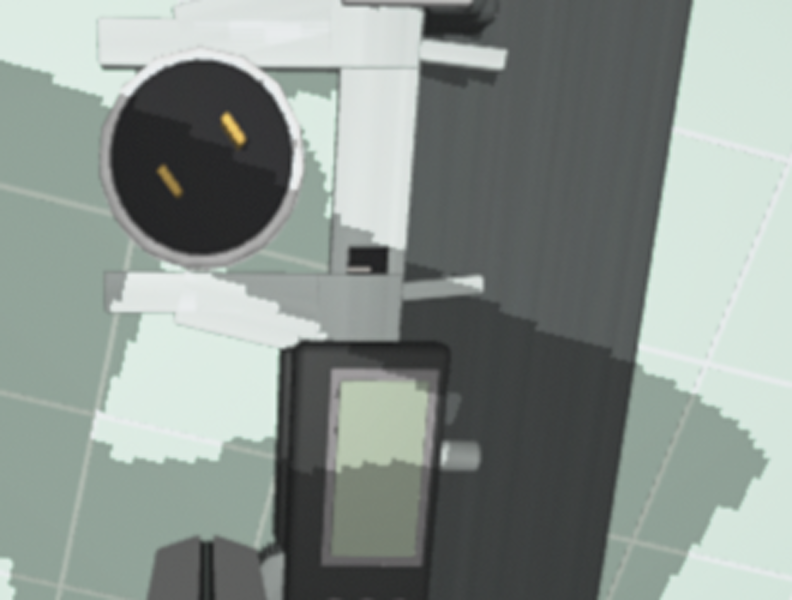

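The moving jaw's face is at row 272 and the fixed jaw's at row 66, so the opening is about 41 mm and about 5 mm of slide remains. This is the last stroke, so I'll watch the push force.

Call:
servo_tool(plan=[[0,0.004,0,0,0,0,0],[0,0.008,0,0,0,0,0],[0.01,0.008,0,0,0,0,0],[0.02,0.008,0,0,0,0,0],[0.03,0.008,0,0,0,0,0],[0.04,0.008,0,0,0,0,0],[0.05,0.008,0,0,0,0,0],[0.06,0.008,0,0,0,0,0],[0.06,0.008,0,0,0,0,0]])

```text
time: 18.43
tool_pos: [0.6562, -0.0748, 0.0323]
ee_rot: [-3.139, 0.001, 1.807]
wrist_force: [-4.2, -3.8, 2.0]
width: 0.0003
finger_force: 2.7
```

Call:
servo_tool(plan=[[0.01,0,0,0,0,0,0],[0.02,0,0,0,0,0,0],[0.02,0,0,0,0,0,0]])

```text
time: 18.68
tool_pos: [0.6558, -0.0729, 0.0324]
ee_rot: [-3.139, 0.001, 1.807]
wrist_force: [-5.7, -3.4, 1.4]
width: 0.0004
finger_force: 2.7
```

Call:
servo_tool(plan=[[0.005,0,0,0,0,0,0],[0.01,0,0,0,0,0,0],[0.01,0,0,0,0,0,0]])

```text
time: 18.93
tool_pos: [0.6556, -0.072, 0.0323]
ee_rot: [-3.139, 0.001, 1.807]
wrist_force: [-4.1, -3.2, 1.4]
width: 0.0008
finger_force: 2.7
```

Call:
servo_tool(plan=[[0.003,0,0,0,0,0,0],[0.005,0,0,0,0,0,0],[0.005,0,0,0,0,0,0]])

```text
time: 19.18
tool_pos: [0.6555, -0.0715, 0.0323]
ee_rot: [-3.139, 0.001, 1.807]
wrist_force: [-5.1, -3.1, 1.6]
width: 0.0001
finger_force: 2.7
```

Call:
servo_tool(plan=[[0.003,0,0,0,0,0,0],[0.005,0,0,0,0,0,0],[0.005,0,0,0,0,0,0]])

```text
time: 19.43
tool_pos: [0.6554, -0.0711, 0.0323]
ee_rot: [-3.139, 0.001, 1.807]
wrist_force: [-4.1, -3.6, 1.8]
width: 0.0003
finger_force: 2.7
```

Call:
servo_tool(plan=[[0.003,0,0,0,0,0,0],[0.005,0,0,0,0,0,0],[0.005,0,0,0,0,0,0]])

```text
time: 19.68
tool_pos: [0.6552, -0.0706, 0.0323]
ee_rot: [-3.139, 0.001, 1.807]
wrist_force: [-4.6, -3.0, 1.6]
width: 0.0005
finger_force: 2.6
```

Call:
servo_tool(plan=[[0.003,0,0,0,0,0,0],[0.005,0,0,0,0,0,0],[0.005,0,0,0,0,0,0]])

```text
time: 19.93
tool_pos: [0.6552, -0.0702, 0.0324]
ee_rot: [-3.139, 0.002, 1.807]
wrist_force: [-3.8, -3.8, 2.3]
width: 0.0005
finger_force: 2.6
```

Call:
servo_tool(plan=[[0.003,0,0,0,0,0,0],[0.005,0,0,0,0,0,0],[0.005,0,0,0,0,0,0]])

```text
time: 20.18
tool_pos: [0.6551, -0.0699, 0.0324]
ee_rot: [-3.139, 0.002, 1.807]
wrist_force: [-4.8, -3.9, 1.7]
width: 0.0005
finger_force: 2.6
```

Call:
servo_tool(plan=[[0.003,0,0,0,0,0,0],[0.005,0,0,0,0,0,0],[0.005,0,0,0,0,0,0]])

```text
time: 20.43
tool_pos: [0.655, -0.0697, 0.0323]
ee_rot: [-3.139, 0.003, 1.807]
wrist_force: [-4.4, -5.0, 1.1]
width: 0.0005
finger_force: 2.6
```

Call:
servo_tool(plan=[[0,0,0,0,0,0,0],[0,0,0,0,0,0,0]])

```text
time: 20.6
tool_pos: [0.655, -0.0697, 0.0324]
ee_rot: [-3.139, 0.002, 1.807]
wrist_force: [-4.3, -4.5, 1.2]
width: 0.0006
finger_force: 2.6
```

```bash
python3 - <<'E'
from h import *
o=robot.get_obs();c=cam("wrist",o);print(o["wrist_force"],o["tool_pos"])
v=robot.snapshot("wrist")[:,:,::-1]
cv2.imwrite("pics/w9.png",cv2.resize(v[0:200,190:400],(630,600),interpolation=cv2.INTER_CUBIC))
E
```

```text
[-4.31844258 -4.54153203  1.22810451] [ 0.65503466 -0.06971463  0.03236281]
```

View pics/w9.png

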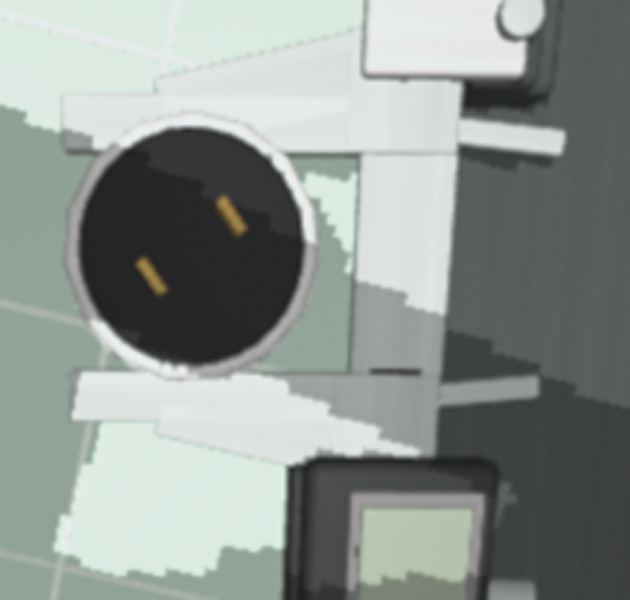

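Both jaws meet the can, with faces at rows 153 and 373, and the push rose from about 2 to 3.6 N, so the can takes about 3 N. I'll back straight off the roller.

Call:
servo_tool(plan=[[0,-0.02,0,0,0,0,0],[0,-0.06,0,0,0,0,0],[0,-0.2,0,0,0,0,0],[0,-0.4,-0.1,0,0,0,0],[0,-0.5,-0.5,0,0,0,0],[0,-0.5,-0.8,0,0,0,0],[0,-0.5,-0.8,0,0,0,0],[0,-0.5,-0.8,0,0,0,0]])

```text
time: 21.32
tool_pos: [0.6094, -0.0795, 0.1161]
ee_rot: [3.134, 0.003, 1.808]
wrist_force: [0.5, -0.3, -0.7]
width: 0.0003
finger_force: 0.0
```

```bash
python3 - <<'E'
from h import *
o=robot.get_obs();c=cam("wrist",o);print(o["time"],o["tool_pos"])
im=robot.snapshot("wrist");v=im[:,:,::-1]
for th in ["fixed_jaw","moving_jaw","can_wide"]:
  for r in robot.find_in(th,"wrist")[:1]:
    e=np.array(r["extent"]);print(th,r["conf"],np.round(e,1),px2w(c,e[:2],.024))
cv2.imwrite("pics/w10.png",cv2.resize(v[80:280,250:460],(630,600),interpolation=cv2.INTER_CUBIC))
E
```

```text
21.3167 [ 0.60937853 -0.07950618  0.11606445]
moving_jaw 0.96 [333.8 132.8 107.   20.2] [ 0.65707517 -0.00829011  0.024     ]
can_wide 0.85 [321.1  94.   61.5  53.5] [0.63869348 0.01762153 0.024     ]
```

View pics/w10.png

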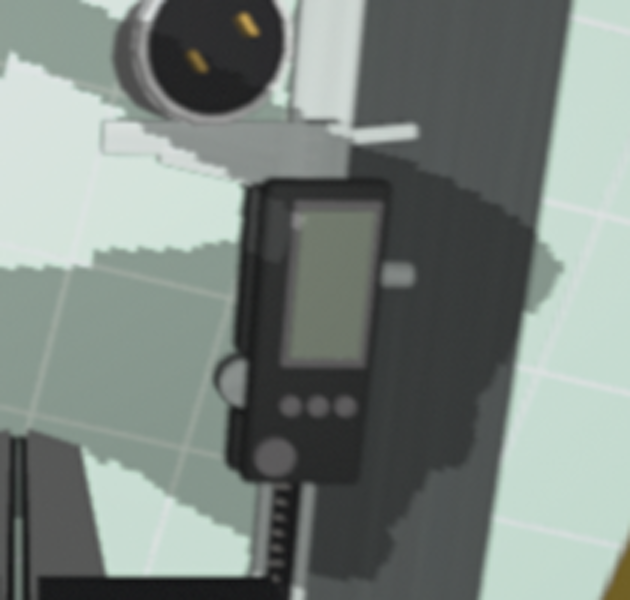

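The can is upright with the moving jaw against it, and the gripper is well clear. I'll hand the job in.

Call:
servo_tool(plan=[[0,0,0,0,0,0,0],[0,0,0,0,0,0,0]])

```text
time: 21.68
tool_pos: [0.6065, -0.0793, 0.1108]
ee_rot: [-3.139, -0.001, 1.808]
wrist_force: [0.9, -0.3, -1.3]
width: 0.0007
finger_force: 0.0
```

```bash
python3 -c "
from bench import robot
print(robot.close_job())"
```

```text
the job is handed in; nothing more can be done
None
```

The job is handed in: the widest can stands upright between the caliper's jaws, which I closed onto it by the roller alone until they pressed it with an estimated 3 N, and the gripper is clear of everything; the hand-in returned no verdict.

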